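Clamp the gear-change housing in its bench cradle and select the right-hand forward gear

TASK

Clamp the gear-change housing in its cradle: bring the draw latch's wire bail over so that its cross-bar sits behind the keeper hook, then push the latch handle over centre until it lies flat towards you. Only then shift the gear lever out of the left-hand slot, across the neutral slot to the right-hand slot and fully forward, away from you, and let go. Leave the other parts and tools on the bench where they are.

Things in the scene. Friction and masses are not known exactly. Their poses are not given: they have to be found in the camera images.
- cradle: grey steel bench cradle, fixed; plate 320 x 280 x 20 carrying an aluminium gear-change housing with an open gear gate on top. Origin at its underside on the bench; x = FORWARD (away from the robot, within 26 degrees), y left, z up; offsets below are in mm in this frame. Housing: x -105 to 60, y -36 to 96, z to 133. The draw latch lies along x at y -75, right of the housing.
- latch_pivot (a point): fixed hinge axis (along y) of the draw latch's handle, at x 15, y -75, z 54. Below it a bracket 30 wide, top at z 40, x -26 to 32. The housing is 40 to its left, the spray can 75 or more to its right: a wide gripper fits down here only with its long side along x.
- latch_handle (a joint): latch handle, rad: 0 = closed, flat, pointing to -x (to the robot); grows as it swings up and over to +x; 1.57 upright; 2.35 fully open, at its stop. It stays where it is left (1 N at the tip moves it). Closing with the bail hooked takes about 6 N at the tip, over centre at about 0.15, then it snaps to 0 and stays.
- handle_tip (a point): tip of the latch handle, a steel strip 16 wide, 6 thick, 62 long from latch_pivot (66 to its upturned lip). Closed, its top face is at z 60; open, that face looks to +x, to the keeper.
- bail (a joint): swing of the bail on the handle, rad. latch_handle + bail is the bail's pitch: 0 = level, pointing to +x (to the keeper), -1.57 straight up, -3.14 level, pointing to -x. It hangs freely and drops by its weight. At the start it is thrown back to the robot's side and rests on its stop at -4.25.
- bail_pivot (a point): pivot of the bail on the handle: on the handle, 18 from latch_pivot; it goes round with the handle.
- bail_bar (a point): middle of the bail's cross-bar: a steel bar 8 thick, along y, 48 long, 70 from bail_pivot. Two wire legs 5 thick, 43 clear between them, join it to the pivot and pass outside the handle and the keeper. The bar can be pinched across (along x) between the legs and carried over in an arc about bail_pivot; it turns in the grip.
- keeper (a point): seat of the cross-bar in the keeper, a steel hook 22 wide on the right end of the clamp bar across the housing's front; about x 69, y -75, z 48. The hook opens to +x, away from the robot: an upright 8 thick on the latch side of the seat, and a nose over it. The clamp bar's flat top, z 42, runs on 36 beyond the seat; a bar lying on it is drawn back under the nose as the handle closes.
- keeper_nose (a point): far end of the keeper's nose, upper edge: z 62, 7 beyond the seat; nose underside z 57. The bail reaches past the nose only with latch_handle above about 1.5; with the handle fully open its bar drops on the clamp bar about 23 beyond the seat. The clamp bar is rubber-backed and gives about 1.5 when clamped.
- knob (a point): centre of the black ball knob, 40 diameter, on top of the shift lever; 190 from lever_pivot along the lever. Stem below it 8 thick.
- lever_pivot (a point): fixed ball pivot of the shift lever, inside the housing, at x -15, y 30, z 56. Knob = this + 190 * (cos(side) sin(fore), sin(side), cos(side) cos(fore)), with fore = shift_fore, side = shift_side.
- gate_center (a point): middle of the top of the gear gate, 76.5 above lever_pivot: a steel plate 5 thick with three fore-and-aft slots (left, middle, right) joined by a crosswise neutral slot through their middles. Slots 12.5 wide, centre lines 18 apart, slot ends 24 from the middle. At the knob the columns are about 46 apart and the throw about 48 each way.
- shift_fore (a joint): fore-and-aft angle of the shift lever, rad: 0 = neutral, + forward (knob to +x), - back; the stem meets the slot ends at about +-0.25. Friction (about 1 N at the knob) keeps it where it is left.
- shift_side (a joint): sideways angle of the shift lever, rad: +0.24 left column, 0 middle, -0.24 right column; it can change only in the neutral slot (shift_fore near 0). It starts anywhere in the left column: forward, back or between.
- trumpet_short_mid (a point): short aluminium intake trumpet (flared tube, 55 high, 52 across its mouth), standing on the cradle's base plate near the robot; point half-way up. Bystander.
- trumpet_tall_mid (a point): taller aluminium intake trumpet (85 high, 64 across), standing on the bench beyond the cradle; point half-way up. Bystander.
- spray_can_mid (a point): spray can, 62 diameter, 196 high, standing on the bench just right of the cradle beside the draw latch; point half-way up. Bystander, and in the way of a gripper turned across the latch.
- jar_mid (a point): glass jar with a steel cap, 62 diameter, 75 high, on the bench beyond the cradle; point half-way up. Bystander.
- spanner_grip (a point): steel spanner 150 long lying on the bench left of the cradle; point on its shank. Bystander.
- screwdriver_grip (a point): screwdriver 180 long with a black handle, lying on the bench to the right and near the robot; point on its handle. Bystander.
- throttle_body_mid (a point): triple-throat aluminium throttle body, 225 x 75 x 85 high, standing on the bench left of the cradle; point at its middle. Bystander.
- caliper_mid (a point): steel vernier caliper 200 long, 10 thick, lying on the bench right of the spray can; point on its sliding jaw. Bystander.

How it is judged:
By the outcome, as a careful person would: the job done as asked, in the order asked, and still so for the second after the job is handed in, with the robot touching nothing.
It also fails if it takes over 69 s, if anything falls off the work surface, if the arm or the gripper's body presses on something with over 40 N, if the wrist force passes 120 N, or if a joint passes its speed limit or range.

ROBOT

A 6-joint arm with a two-finger parallel gripper is mounted at the origin on the work surface. World frame = base frame: x ahead of the robot, y to its left, z up, the work surface at z = 0. Lengths are in m, angles in rad, forces in N, time in s.
With the tool pointing down it reaches from about 0.375 to 0.925 m from the base axis. Payload 5.7 kg.
Tool frame: the origin (TCP) lies midway between the tips of the shut fingers; the grasp point (between the pads) lies 19 mm behind it; z points along the fingers, x is the direction in which the jaws open and shut, and the axes are right-handed (so a half turn about z gives the same grasp; the last joint's range is limited). The gripper opens to 88 mm and grips with 3 to 60 N. Pads are 20 mm wide; open, the fingers measure 115 mm over their backs; the gripper's body (75 mm by 178 mm) begins 61 mm behind the grasp point.
Start: joints at [1.222, 0.359, 1.51, -0, 1.272, -0.115], TCP at [0.139, 0.584, 0.191] pointing down, gripper open.
Joint ranges: [-2.97, 2.97], [-1.01, 2.36], [0.21, 2.38], [-0.96, 4.11], [0.2, 2.71], [-2.98, 2.98]. Speed limits (rad/s): [2.39, 2.39, 3.14, 3.14, 3.14, 3.14].

INTERFACE

Orientations are given as a unit quaternion [x, y, z, w].
In Python, from bench import move_ptp, servo_line, goto_joints, move_gripper, sleep, inverse_kinematics, capture, PlanningError, close_job, spot_in, silhouettes, current_clock, current_joint_pos, current_qvel, current_joint_torque, current_position, current_orientation, current_force, current_torque, current_finger_gap gives the robot as it stands. Calls block until the motion is done:
- move_ptp(position, orientation): joint-space move of the TCP to a pose.
- servo_line(position, orientation=None, rate=0.15, contact_N=None): straight line of the TCP; orientation=None keeps the orientation; rate is the mean speed in m/s. With contact_N (N) it stops when the force on the tool has changed by that much, and returns True; else False.
- goto_joints(angles): joint-space move.
- move_gripper(opening): finger opening in m; the grip force is fixed at half the most; returns when the fingers have stopped.
- sleep(seconds).
- inverse_kinematics(position, orientation): joint angles nearest the present ones, or None.
- capture(name): name is "scene" or "side" or "wrist"; returns a dict with "image" (480x640x3 uint8, blue, green, red), "range_z" (480x640 float32, m along the optical axis (not along the pixel's ray), 0 where there is no reading), "intrinsics" (3x3 intrinsics, pixels), "R" (3x3) and "t" (3): a world point X has camera coordinates R X + t. Camera axes: x right, y down, z forward; pixel columns grow to the right and rows downward; lengths in m; the calibration is good to about 2 mm. A picture is of the moment at which its call begins.
A pose or a line that the arm cannot do raises PlanningError and nothing moves.
- close_job(): hands the job in, once; it reports no verdict.
Trained networks look in the newest picture that a camera, given by its name, has taken for a name from the list of things; names that differ only in an ending like _2 or _b are one class to them, and where a whole thing is asked for, a point or a joint stands for the part that bears it (a point fixed in the world has none). Each returns a list of dicts, best first, with "conf" (0 to 1); they miss things now and then, are a little off and sometimes report something else, mostly with a low value. They report only what shows in the picture. A call takes as long as a camera call.
- spot_in(camera, query): "xy" ([column, row] in pixels, amid what is visible of it).
- silhouettes(camera, query): "region" (480x640 bool, what is visible of it) and "xy" ([column, row] in pixels, amid what is visible of it).
Readings, each from a call of its own:
- current_clock(): time.
- current_joint_pos(): joint angles.
- current_qvel(): joint speeds.
- current_joint_torque(): joint torques, N m.
- current_position(): TCP position.
- current_orientation(): TCP orientation.
- current_force(): force on the tool from outside, world axes, zero at the start.
- current_torque(): the same for the moment, N m.
- current_finger_gap(): finger opening in m.
Only numpy, scipy, OpenCV 4.12 (cv2) and the standard library are available. Lean on these libraries where they do the work, as an engineer would, in place of code of your own. Each camera call takes 0.05 s, during which the arm holds its last target.

## Working session

There is one attempt and no reset: what is moved stays moved. The work goes in short steps, each a Python script; the robot and the scene stay as the last script left them, time stands still between calls to the robot, and variables do not carry over. Pictures are saved under pics/ and viewed, and the job is handed in when it is done.

```bash
ls; mkdir -p pics
python3 - <<'E'
from bench import *
import cv2, numpy as np
for n in ["scene","side","wrist"]:
    c=capture(n); cv2.imwrite(f"pics/{n}0.png",c["image"])
    print(n,c["intrinsics"].tolist() if hasattr(c["intrinsics"],'tolist') else c["intrinsics"],np.round(c["R"],3).tolist(),np.round(c["t"],3).tolist())
print(current_clock(),current_orientation(),current_finger_gap())
E
```

```text
pics
scene [[467.54092400414066, 0.0, 315.338531540486], [0.0, 467.54092400414066, 237.8530180884848], [0.0, 0.0, 1.0]] [[0.476, 0.879, 0.017], [0.635, -0.33, -0.699], [-0.608, 0.344, -0.715]] [-0.302, -0.226, 1.342]
side [[521.6869620135226, 0.0, 318.6075812633926], [0.0, 521.6869620135226, 241.91030681826956], [0.0, 0.0, 1.0]] [[0.988, -0.154, 0.004], [-0.097, -0.642, -0.761], [0.12, 0.751, -0.649]] [-0.564, 0.176, 1.237]
wrist [[344.99731991853935, 0.0, 320.3190271509999], [0.0, 344.99731991853935, 243.26072334394757], [0.0, 0.0, 1.0]] [[0.232, 0.973, -0.002], [0.942, -0.224, 0.251], [0.244, -0.06, -0.968]] [-0.597, -0.03, 0.39]
0.15 [ 7.84745886e-01  6.19817229e-01 -6.00011746e-04  3.69894529e-04] 0.0877532060779322
```

View pics/scene0.png

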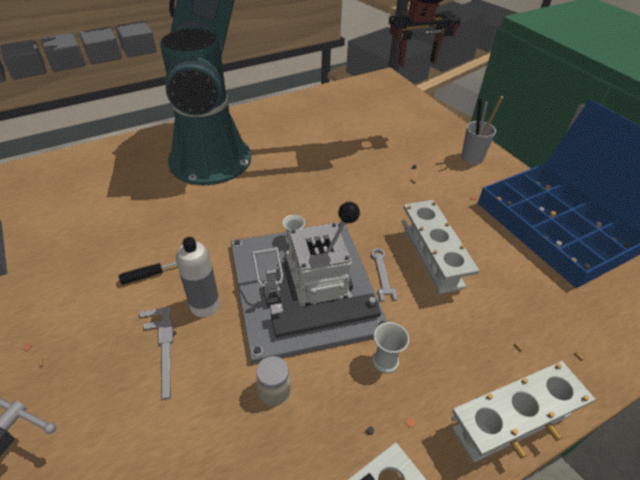

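View pics/side0.png

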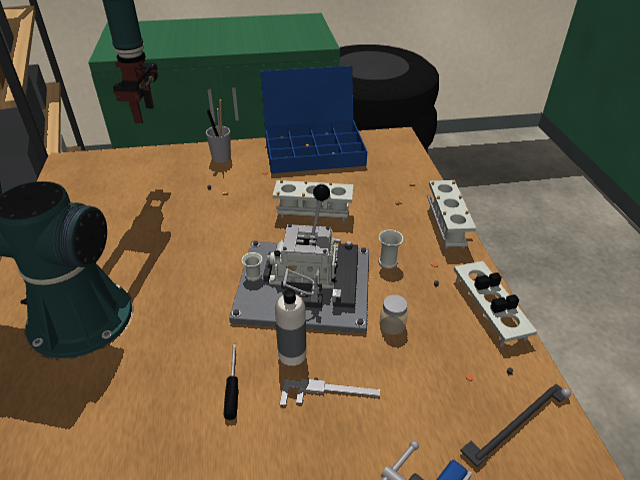

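View pics/wrist0.png

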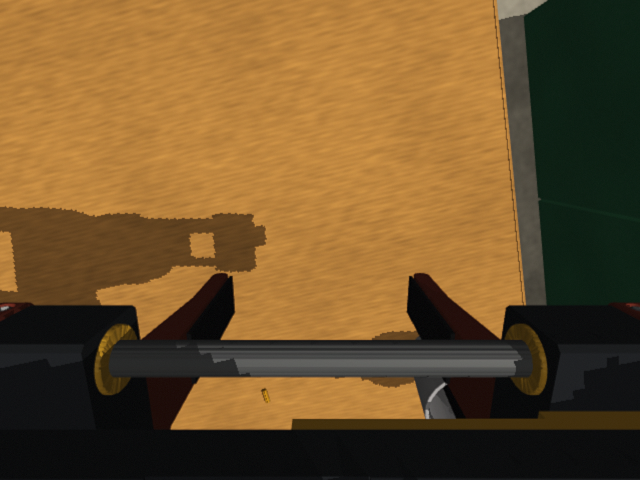

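```bash
cat > h.py <<'E'
from bench import *
import cv2, numpy as np
def cloud(c):
    K=c["intrinsics"];z=c["range_z"];v,u=np.mgrid[0:480,0:640]
    P=np.stack([(u-K[0,2])/K[0,0]*z,(v-K[1,2])/K[1,1]*z,z],-1)
    return (P-np.asarray(c["t"]))@np.asarray(c["R"])
def proj(c,X):
    p=np.asarray(c["R"])@np.asarray(X)+np.asarray(c["t"]);K=c["intrinsics"]
    return np.array([K[0,0]*p[0]/p[2]+K[0,2],K[1,1]*p[1]/p[2]+K[1,2]])
E
python3 - <<'E'
from h import *
for n in ["scene","side"]:
    c=capture(n);W=cloud(c);np.savez(f"/tmp/{n}.npz",**{k:np.asarray(c[k]) for k in c})
    s=silhouettes(n,"cradle"); print(n,[(round(x["conf"],2),x["xy"]) for x in s])
    m=s[0]["region"]&(c["range_z"]>0)
    Z=W[...,2]
    reg=np.zeros_like(m);
    ys,xs=np.where(m);print(xs.min(),xs.max(),ys.min(),ys.max())
    k=cv2.dilate(m.astype(np.uint8),np.ones((9,9)))>0
    q=k&(Z>0.013)&(Z<0.027)&(c["range_z"]>0)
    print("plate z",np.median(Z[q]),q.sum())
    r=cv2.minAreaRect((W[q][:,:2]*1000).astype(np.float32)); print(r, cv2.boxPoints(r).tolist())
    for name in ["knob","bail_bar","handle_tip","keeper","gate_center","spray_can_mid","bail_pivot","keeper_nose"]:
        s=spot_in(n,name)
        for x in s[:1]:
            u,v=np.round(x["xy"]).astype(int); print(name,round(x["conf"],2),(u,v),np.round(W[v,u],3))
E
```

```text
scene [(0.82, [303.2, 290.9])]
232 385 201 362
plate z 0.020801969115037344 7204
((539.1439208984375, 30.026611328125), (291.0503845214844, 323.5245666503906), 75.73265838623047) [[346.50677490234375, -71.144287109375], [660.0526733398438, -150.87582397460938], [731.7810668945312, 131.197509765625], [418.23516845703125, 210.92904663085938]]
knob 0.87 (np.int64(347), np.int64(215)) [0.605 0.075 0.249]
bail_bar 0.57 (np.int64(344), np.int64(216)) [0.602 0.071 0.245]
handle_tip 0.79 (np.int64(270), np.int64(270)) [ 0.558 -0.059  0.123]
keeper 0.95 (np.int64(322), np.int64(309)) [0.634 0.015 0.044]
gate_center 0.83 (np.int64(308), np.int64(296)) [0.601 0.001 0.055]
spray_can_mid 0.91 (np.int64(196), np.int64(277)) [ 0.514 -0.19   0.129]
bail_pivot 0.72 (np.int64(271), np.int64(269)) [ 0.475 -0.024  0.021]
keeper_nose 0.71 (np.int64(388), np.int64(346)) [0.757 0.092 0.026]
side [(0.59, [311.1, 279.3]), (0.37, [311.0, 198.2])]
229 368 184 332
plate z 0.01924526707778753 4632
((558.089111328125, 113.5076904296875), (474.49444580078125, 320.425537109375), 75.7943344116211) [[344.55426025390625, -77.16802978515625], [655.1814575195312, -155.801513671875], [771.6239624023438, 304.18341064453125], [460.99676513671875, 382.81689453125]]
knob 0.58 (np.int64(314), np.int64(278)) [ 0.549 -0.066  0.11 ]
bail_bar 0.69 (np.int64(284), np.int64(281)) [ 0.481 -0.058  0.102]
handle_tip 0.73 (np.int64(312), np.int64(284)) [ 0.547 -0.048  0.073]
keeper 0.76 (np.int64(345), np.int64(272)) [0.639 0.016 0.038]
gate_center 0.57 (np.int64(312), np.int64(279)) [ 0.549 -0.032  0.073]
spray_can_mid 0.58 (np.int64(292), np.int64(329)) [ 0.482 -0.213  0.117]
bail_pivot 0.84 (np.int64(302), np.int64(274)) [0.53  0.005 0.057]
keeper_nose 0.55 (np.int64(344), np.int64(277)) [ 0.632 -0.006  0.043]
```

Run:
```python
from h import *
from scipy.ndimage import label
yaw=np.deg2rad(-14.25);ex=np.array([np.cos(yaw),np.sin(yaw)]);ey=np.array([-ex[1],ex[0]])
for n in ["scene","side"]:
    c=np.load(f"/tmp/{n}.npz");W=cloud(c);Z=W[...,2]
    q=(Z>0.014)&(Z<0.026)&(np.hypot(W[...,0]-.54,W[...,1]-.03)<.25)&(c["range_z"]>0)
    l,k=label(q); s=np.bincount(l.ravel());s[0]=0; q=np.isin(l,np.where(s>100)[0])
    P=W[q][:,:2]
    a=P@ex;b=P@ey
    # edge profile: for bins
    for nm,A,B in(("x",a,b),("y",b,a)):
        bins=np.arange(B.min(),B.max(),.02)
        print(n,nm,[(round(t,2),round(A[(B>=t)&(B<t+.02)].min(),3),round(A[(B>=t)&(B<t+.02)].max(),3)) for t in bins if ((B>=t)&(B<t+.02)).sum()>5])
    im=c["image"]; cv2.imwrite(f"pics/{n}_zoom.png",cv2.resize(im[180:370,215:405],(760,760),interpolation=cv2.INTER_CUBIC)[:600] if 0 else cv2.resize(im[180:370,215:405],(600,600),interpolation=cv2.INTER_CUBIC))
```

```text
scene x [(np.float64(-0.09), np.float64(0.525), np.float64(0.543)), (np.float64(-0.07), np.float64(0.541), np.float64(0.545)), (np.float64(-0.05), np.float64(0.519), np.float64(0.541)), (np.float64(0.01), np.float64(0.357), np.float64(0.676)), (np.float64(0.03), np.float64(0.354), np.float64(0.676)), (np.float64(0.05), np.float64(0.356), np.float64(0.677)), (np.float64(0.07), np.float64(0.353), np.float64(0.676)), (np.float64(0.09), np.float64(0.356), np.float64(0.676)), (np.float64(0.11), np.float64(0.356), np.float64(0.676)), (np.float64(0.13), np.float64(0.355), np.float64(0.677)), (np.float64(0.15), np.float64(0.639), np.float64(0.676)), (np.float64(0.17), np.float64(0.638), np.float64(0.676)), (np.float64(0.19), np.float64(0.639), np.float64(0.676)), (np.float64(0.21), np.float64(0.64), np.float64(0.676)), (np.float64(0.23), np.float64(0.559), np.float64(0.676)), (np.float64(0.25), np.float64(0.486), np.float64(0.675)), (np.float64(0.27), np.float64(0.371), np.float64(0.66)), (np.float64(0.29), np.float64(0.371), np.float64(0.655))]
scene y [(np.float64(0.35), np.float64(0.017),
[... 2063 characters left out ...]
4)), (np.float64(0.43), np.float64(0.011), np.float64(0.135)), (np.float64(0.45), np.float64(0.013), np.float64(0.133)), (np.float64(0.47), np.float64(0.117), np.float64(0.122)), (np.float64(0.51), np.float64(0.041), np.float64(0.067)), (np.float64(0.53), np.float64(0.013), np.float64(0.067)), (np.float64(0.55), np.float64(0.011), np.float64(0.134)), (np.float64(0.57), np.float64(0.013), np.float64(0.135)), (np.float64(0.59), np.float64(0.013), np.float64(0.074)), (np.float64(0.61), np.float64(0.012), np.float64(0.074)), (np.float64(0.63), np.float64(0.012), np.float64(0.295)), (np.float64(0.65), np.float64(0.011), np.float64(0.294)), (np.float64(0.67), np.float64(0.017), np.float64(0.239))]
```

View pics/scene_zoom.png

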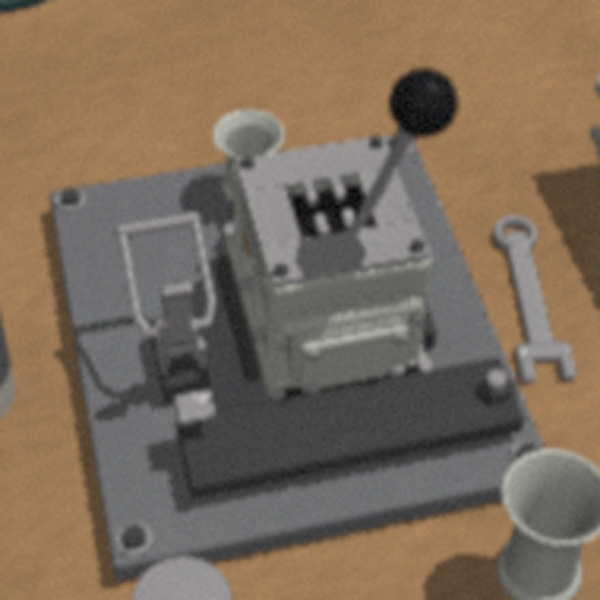

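View pics/side_zoom.png

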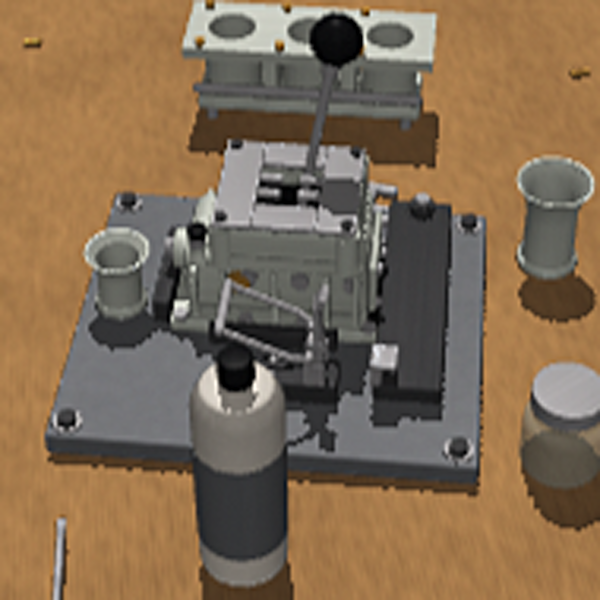

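```bash
cat >> h.py <<'E'
yaw=np.deg2rad(-14.25);ex=np.array([np.cos(yaw),np.sin(yaw),0]);ey=np.array([-ex[1],ex[0],0]);ez=np.array([0,0,1.])
O=ex*0.514+ey*0.1545
RC=np.stack([ex,ey,ez],1)
def c2w(p): return O+RC@(np.asarray(p,float)/1000)
def w2c(X): return (np.asarray(X)-O)@RC*1000
E
python3 - <<'E'
from h import *
from scipy.optimize import least_squares
for n in ["scene","side"]:
    c=np.load(f"/tmp/{n}.npz");W=cloud(c);C=w2c(W);ok=c["range_z"]>0
    X,Y,Z=C[...,0],C[...,1],C[...,2]
    q=ok&(abs(Z-133)<5)&(X>-130)&(X<90)&(Y>-60)&(Y<120)
    print(n,"top",np.percentile(X[q],[1,50,99]).round(1),np.percentile(Y[q],[1,50,99]).round(1),np.median(Z[q]))
    q=ok&(Z>205)&(Z<280)&(X>-100)&(X<60)&(Y>-20)&(Y<130)
    P=C[q]; f=least_squares(lambda p:np.linalg.norm(P-p,axis=1)-20,P.mean(0)+[0,0,-5],loss='soft_l1'); k=f.x
    d=k-[-15,30,56];print("knob",k.round(1),np.linalg.norm(d),"fore",np.arctan2(d[0],d[2]),"side",np.arcsin(d[1]/np.linalg.norm(d)),q.sum())
    q=ok&(Z>63)&(Z<180)&(X>-100)&(X<70)&(Y>-115)&(Y<-45)
    P=C[q]; np.save(f"/tmp/l_{n}.npy",P)
    for p in P[np.argsort(P[:,2])[::-1]][::4]: print(p.round(0),end=' ')
    print()
    # overlay
    im=c["image"].copy()
    th=2.35;bp=[15-18*np.cos(th),-75,54+18*np.sin(th)];
    for p,col in [([15,-75,54],(0,0,255)),(bp,(0,255,0)),([15-62*np.cos(th),-75,54+62*np.sin(th)],(255,0,0)),([69,-75,48],(255,0,255)),([76,-75,62],(0,255,255)),
      ([bp[0]+70*np.cos(th-4.25),-75,bp[2]-70*np.sin(th-4.25)],(255,255,0)),(k,(255,255,255))]:
        u,v=proj(c,c2w(p)); im[int(round(v)),int(round(u))]=col
    cv2.imwrite(f"pics/{n}_ov.png",cv2.resize(im[180:370,215:405],(600,600),interpolation=cv2.INTER_NEAREST))
E
```

```text
scene top [-46.9  16.8  60.9] [-18.   28.3  80.7] 133.26008176221836
knob [ 36.4  76.1 238.5] 195.13890003778928 fore 0.27445102207846306 side 0.23832716728108833 406
[ 41. -78. 125.] [ 42. -80. 124.] [ 41. -74. 123.] [ 45. -67. 123.] [ 40. -66. 122.] [ 40. -65. 122.] [ 41. -67. 121.] [ 45. -69. 120.] [ 40. -82. 119.] [ 43. -73. 116.] [ 41. -67. 112.] [ 38. -79. 109.] [ 40. -81. 109.] [-30. -97. 107.] [-29. -65. 107.] [ 39. -67. 107.] [-31. -95. 107.] [ -29. -100.  106.] [-32. -99. 106.] [-32. -87. 106.] [-25. -80. 106.] [-33. -66. 106.] [ 39. -71. 106.] [-28. -69. 106.] [-32. -72. 105.] [-28. -57. 105.] [-29. -94. 105.] [-33. -64. 105.] [ 41. -73. 105.] [ -28. -100.  104.] [-31. -75. 104.] [-32. -68. 104.] [-29. -88. 104.] [-27. -53. 103.] [-28. -84. 103.] [ 40. -71. 103.] [-28. -67. 103.] [-28. -57. 103.] [-26. -74. 103.] [-29. -59. 102.] [-27. -49. 102.] [-19. -48. 101.] [ 38. -81. 101.] [ 39. -65. 101.] [-22. -47. 100.] [-29. -86. 100.] [-29. -98. 100.] [ 40. -79.  99.] [-29. -59.  99.] [ 39. -69.  99.] [-14. -99.  98.] [ 41. -80.  98.] [ 40. -70.  97.] [-15. -96.  96.] [-16. -51
[... 1868 characters left out ...]
3.  95.] [-15. -55.  93.] [-12. -99.  92.] [ 35. -85.  92.] [  -9. -101.   91.] [ -9. -52.  91.] [  -2. -103.   90.] [ -4. -52.  89.] [ -7. -49.  88.] [  -7. -100.   87.] [ 34. -83.  87.] [  0. -49.  86.] [   6. -100.   85.] [  3. -54.  84.] [ 10. -56.  83.] [ 37. -86.  83.] [  5. -52.  83.] [ 30. -88.  82.] [ 39. -83.  81.] [ 12. -49.  80.] [ 39. -86.  80.] [ 37. -85.  79.] [ 28. -69.  79.] [ 15. -53.  78.] [ 11. -99.  78.] [ 31. -96.  77.] [ 40. -69.  77.] [ 24. -53.  76.] [ 19. -47.  76.] [ 26. -95.  76.] [ 27. -55.  75.] [ 30. -68.  74.] [ 31. -96.  74.] [ 27. -57.  73.] [ 24. -99.  73.] [ 33. -95.  73.] [ 37. -84.  72.] [ 28. -94.  71.] [ 40. -65.  70.] [ 29. -94.  68.] [ 34. -83.  63.]
```

View pics/scene_ov.png

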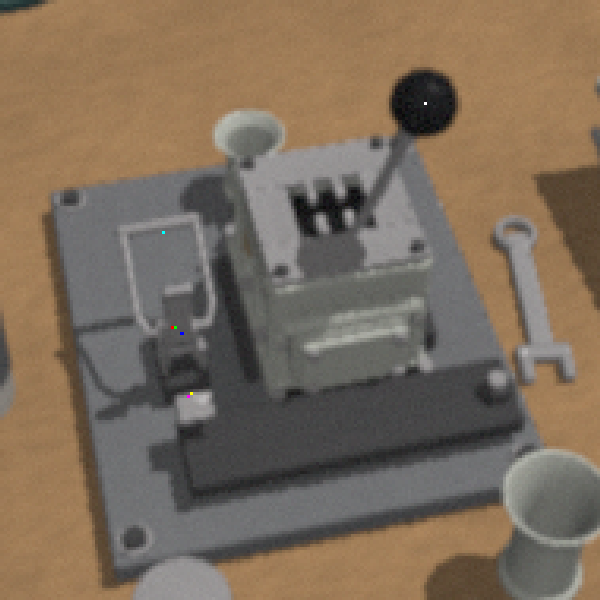

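View pics/side_ov.png

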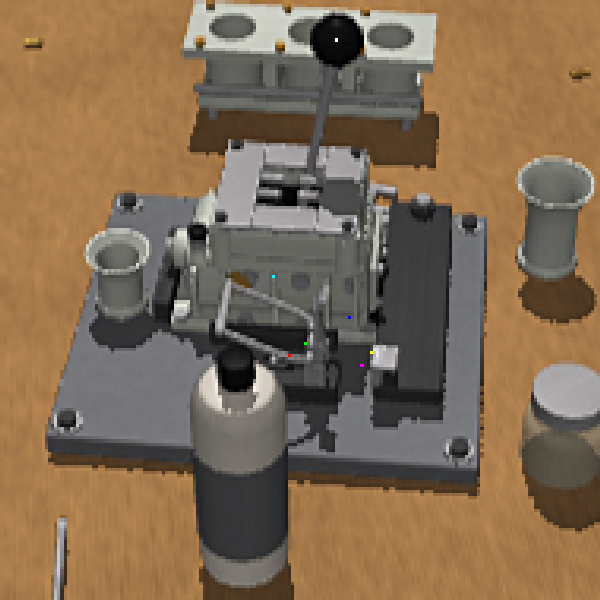

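```bash
python3 - <<'E'
from h import *
for n in ["scene","side"]:
    c=np.load(f"/tmp/{n}.npz");W=cloud(c);C=w2c(W);ok=c["range_z"]>0
    X,Y,Z=C[...,0],C[...,1],C[...,2]
    q=ok&(abs(Z-42)<4)&(X>60)&(X<150)&(Y>-110)&(Y<80)
    print(n,"clampbar",np.percentile(X[q],[1,3,50,97,99]).round(1),np.percentile(Y[q],[1,50,99]).round(1),np.median(Z[q]))
    q=ok&(Z>52)&(Z<75)&(X>60)&(X<150)&(Y>-110)&(Y<-40)
    print("nose",np.percentile(X[q],[1,50,99]).round(1),np.percentile(Y[q],[1,50,99]).round(1),np.percentile(Z[q],[1,50,99]),q.sum())
    # rectify gate plane z=132.5
    xs=np.arange(-70,70,.5);ys=np.arange(90,-30,-.5)
    g=np.array([[proj(c,c2w([x,y,132.5])) for y in ys] for x in xs[::-1]],np.float32)
    im=cv2.remap(c["image"],g[...,0],g[...,1],cv2.INTER_CUBIC)
    for k in range(-60,70,20): cv2.putText(im,str(k),(0,int((69.5-k)*2)),0,.35,(0,0,255))
    cv2.imwrite(f"pics/{n}_gate.png",cv2.resize(im,None,fx=2,fy=2))
E
python3 -c "
import cv2,numpy as np
a=cv2.imread('pics/scene_gate.png');b=cv2.imread('pics/side_gate.png');c=np.hstack([a,b]);cv2.imwrite('pics/gates.png',cv2.resize(c,(800,int(c.shape[0]*800/c.shape[1]))))"
```

```text
scene clampbar [ 66.9  75.2 106.2 130.7 131.5] [-84.3  -2.2  78.2] 42.62567388332804
nose [77.5 87.6 96.7] [-84.2 -73.7 -62.6] [58.3644451  62.66690619 65.66355749] 108
side clampbar [ 70.9  77.9 104.2 127.5 128.5] [-87.7  -6.5  78. ] 41.18380897465151
nose [76.1 84.8 94.8] [-88.4 -78.9 -64.2] [53.17048059 60.59746102 64.47410786] 73
```

View pics/gates.png

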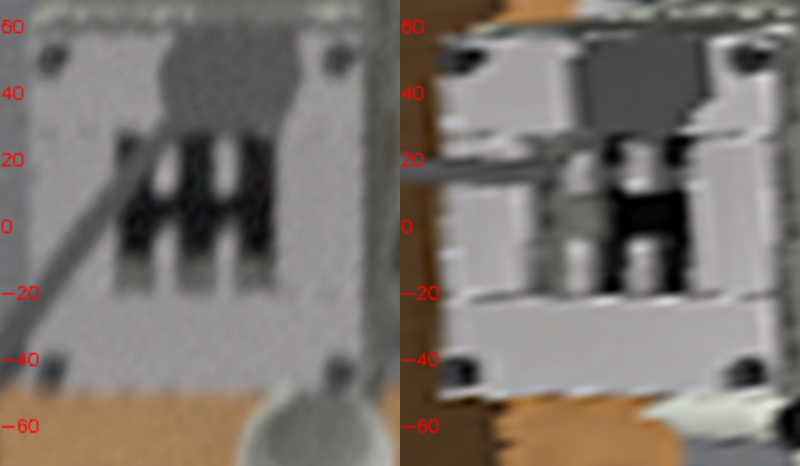

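```bash
sed -i 's/ex\*0.514/ex*0.534/' h.py
cat >> h.py <<'E'
from scipy.spatial.transform import Rotation as Rot
def quat(s=1):
    x=ex*s;z=-ez;y=np.cross(z,x); return Rot.from_matrix(np.stack([x,y,z],1)).as_quat()
def T(x,y,z): return c2w([x,y,z])
E
python3 - <<'E'
from h import *
print("start tool x",Rot.from_quat(current_orientation()).as_matrix()[:,0])
for s in (1,-1):
  for p in ([-13,-75,300],[-13,-75,90],[97,-75,70],[-40,-75,60],[16,75,217],[32,-14,217],[-13,-75,400]):
    j=inverse_kinematics(T(*p),quat(s)); print(s,p,T(*p).round(3),None if j is None else np.round(j,2))
print(inverse_kinematics([.2,.55,.40],current_orientation()), current_clock())
E
```

```text
start tool x [ 2.31679098e-01  9.72792265e-01 -6.16077620e-05]
1 [-13, -75, 300] [ 0.525 -0.051  0.3  ] [-0.23  0.17  1.5  -0.    1.47  0.02]
1 [-13, -75, 90] [ 0.525 -0.051  0.09 ] [-0.23  0.37  1.78 -0.    0.99  0.02]
1 [97, -75, 70] [ 0.631 -0.078  0.07 ] [-0.23  0.53  1.55 -0.    1.06  0.02]
1 [-40, -75, 60] [ 0.498 -0.045  0.06 ] [-0.23  0.38  1.87 -0.    0.89  0.02]
1 [16, 75, 217] [0.59  0.087 0.217] [ 0.03  0.33  1.49 -0.    1.32  0.28]
1 [32, -14, 217] [ 0.583 -0.003  0.217] [-0.12  0.31  1.51 -0.    1.31  0.12]
1 [-13, -75, 400] [ 0.525 -0.051  0.4  ] [-0.23  0.13  1.32 -0.    1.69  0.02]
-1 [-13, -75, 300] [ 0.525 -0.051  0.3  ] None
-1 [-13, -75, 90] [ 0.525 -0.051  0.09 ] None
-1 [97, -75, 70] [ 0.631 -0.078  0.07 ] None
-1 [-40, -75, 60] [ 0.498 -0.045  0.06 ] None
-1 [16, 75, 217] [0.59  0.087 0.217] [ 0.03  0.33  1.49 -0.    1.32 -2.86]
-1 [32, -14, 217] [ 0.583 -0.003  0.217] None
-1 [-13, -75, 400] [ 0.525 -0.051  0.4  ] None
[ 1.10403621e+00  2.24538396e-01  1.20405426e+00 -2.14048820e-05
  1.71305829e+00 -2.32959766e-01] 1.15
```

Run:
```python
from h import *
servo_line([.2,.55,.40],rate=.3)
move_ptp(T(-13,-75,300),quat())
move_gripper(0)
print(current_clock(),w2c(current_position()),current_finger_gap())
servo_line(T(-13,-75,180),rate=.2)
c=capture("wrist");cv2.imwrite("pics/w1.png",c["image"]);np.savez("/tmp/w1.npz",**{k:np.asarray(c[k]) for k in c})
C=w2c(cloud(c));X,Y,Z=C[...,0],C[...,1],C[...,2]
q=(c["range_z"]>0)&(Z>65)&(Z<150)&(X>-100)&(X<100)&(Y>-110)&(Y<-44)
P=C[q];print(q.sum(),current_clock())
for lo in range(65,130,5):
    r=P[(P[:,2]>=lo)&(P[:,2]<lo+5)]
    if len(r): print(lo,r.min(0).round(),np.median(r,0).round(),r.max(0).round(),len(r))
```

```text
5.825 [-12.99443069 -75.01567824 299.99298212] 0.0005293339539750893
2264 6.625
65 [  9. -83.  66.] [ 16. -66.  68.] [ 21. -65.  70.] 10
70 [  5. -98.  70.] [ 12. -73.  74.] [ 21. -53.  75.] 259
75 [  -5. -102.   75.] [  7. -68.  78.] [ 21. -49.  80.] 237
80 [ -16. -102.   80.] [ -6. -68.  82.] [ 21. -49.  85.] 173
85 [ -26. -102.   85.] [-17. -67.  88.] [ 20. -49.  90.] 163
90 [ -40. -102.   90.] [-28. -68.  92.] [ 20. -49.  95.] 171
95 [ -47. -102.   95.] [-39. -71.  98.] [ 20. -49. 100.] 196
100 [ -55. -103.  100.] [-50. -73. 104.] [ 20. -48. 105.] 606
105 [ -53. -101.  105.] [-51. -73. 105.] [ 18. -50. 110.] 96
110 [ 14. -84. 110.] [ 15. -76. 113.] [ 19. -66. 115.] 65
115 [ 16. -84. 115.] [ 18. -75. 118.] [ 25. -66. 120.] 105
120 [ 18. -84. 120.] [ 21. -75. 122.] [ 25. -66. 124.] 183
```

View pics/w1.png

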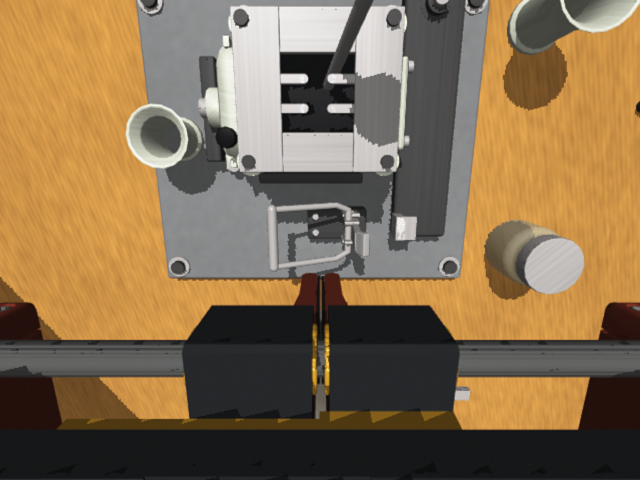

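Run:
```python
from h import *
servo_line(T(-13,-75,104),rate=.15)
print(current_force())
a=servo_line(T(22,-75,101),rate=.12,contact_N=12); print(a,w2c(current_position()),current_force())
b=servo_line(T(44,-75,91),rate=.08,contact_N=10); print(b,w2c(current_position()),current_force())
for n in ("wrist","side","scene"):
    c=capture(n);cv2.imwrite(f"pics/{n}2.png",c["image"] if n=="wrist" else cv2.resize(c["image"][180:370,215:405],(600,600),interpolation=cv2.INTER_CUBIC));np.savez(f"/tmp/{n}2.npz",**{k:np.asarray(c[k]) for k in c})
print(current_clock())
```

```text
[ 0.48364202 -0.04710826 -0.08265427]
False [ 22.27036607 -75.00170337 101.48933476] [0.35251494 0.29594858 0.2623605 ]
False [ 43.99028767 -75.01743977  90.51192465] [0.20699297 0.31768233 0.72540553]
8.325
```

View pics/wrist2.png

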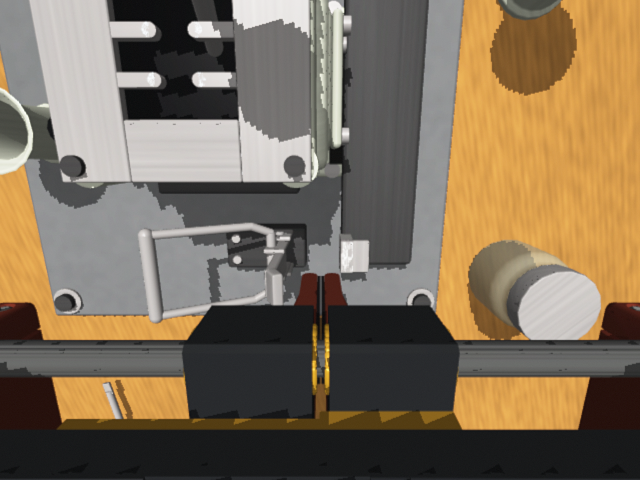

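View pics/side2.png

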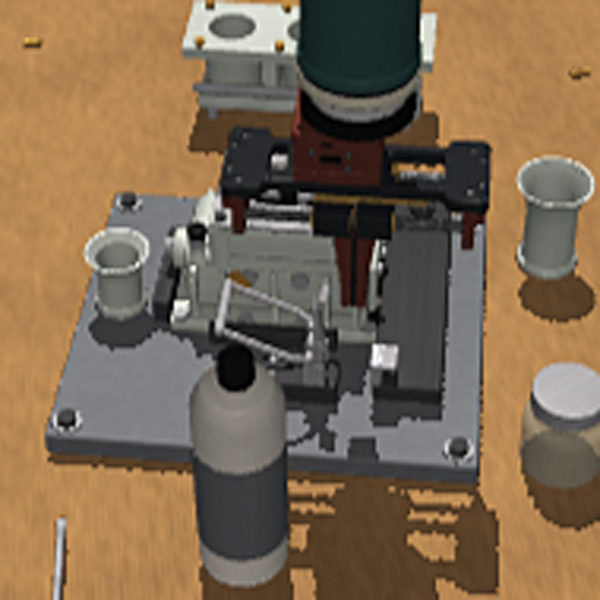

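Run:
```python
from h import *
X=current_position();print(X,w2c(X))
for n in("side","scene","wrist"):
    c=np.load(f"/tmp/{n}2.npz");p=proj(c,X);print(n,p,(p-[215,180])*600/190)
    C=w2c(cloud(c));u,v=p.round().astype(int)
    for dv in (-16,-12,-8,-6,-4,-3,-2,-1,0,2,4): print(dv,[C[v+dv,u+du].round().tolist() for du in (-4,0,4)])
cv=np.load("/tmp/scene2.npz")
```

```text
[ 0.57941425 -0.06512832  0.09089306] [ 43.61774882 -74.99965746  90.89305608]
side [327.01894201 282.1614869 ] [353.74402739 322.61522178]
-16 [[35.0, -89.0, 154.0], [44.0, -87.0, 153.0], [53.0, -89.0, 155.0]]
-12 [[35.0, -88.0, 141.0], [44.0, -85.0, 139.0], [48.0, -4.0, 62.0]]
-8 [[35.0, -89.0, 129.0], [44.0, -86.0, 127.0], [48.0, -1.0, 46.0]]
-6 [[35.0, -86.0, 121.0], [40.0, -20.0, 57.0], [48.0, 8.0, 31.0]]
-4 [[29.0, -9.0, 38.0], [40.0, -18.0, 49.0], [49.0, -8.0, 39.0]]
-3 [[29.0, -2.0, 29.0], [40.0, -18.0, 45.0], [49.0, -10.0, 38.0]]
-2 [[29.0, -8.0, 31.0], [40.0, -18.0, 41.0], [49.0, -12.0, 36.0]]
-1 [[29.0, -12.0, 32.0], [40.0, -20.0, 40.0], [49.0, -16.0, 37.0]]
0 [[30.0, -15.0, 31.0], [40.0, -22.0, 38.0], [50.0, -19.0, 36.0]]
2 [[30.0, -23.0, 32.0], [40.0, -21.0, 30.0], [50.0, -21.0, 31.0]]
4 [[31.0, -25.0, 27.0], [40.0, -23.0, 26.0], [50.0, -28.0, 32.0]]
scene [272.68646374 289.67492146] [182.16778023 346.34185723]
-16 [[132.0, -90.0, 245.0], [132.0, -84.0, 243.0], [131.0, -77.0, 241.0]]
-12 [[128.0, -90.0, 230.0], [129.0, -84.0, 230.0], [130.0, -77.0, 229.0]]
-8 [[124.0, -9
[... 703 characters left out ...]
], [47.0, -86.0, 19.0]]
-12 [[40.0, -89.0, 20.0], [44.0, -89.0, 20.0], [47.0, -89.0, 20.0]]
-8 [[40.0, -93.0, 20.0], [44.0, -93.0, 20.0], [47.0, -92.0, 20.0]]
-6 [[40.0, -95.0, 19.0], [44.0, -95.0, 19.0], [47.0, -94.0, 19.0]]
-4 [[40.0, -96.0, 20.0], [44.0, -97.0, 18.0], [47.0, -96.0, 20.0]]
-3 [[40.0, -97.0, 20.0], [44.0, -97.0, 18.0], [47.0, -97.0, 21.0]]
-2 [[40.0, -98.0, 19.0], [44.0, -97.0, 20.0], [47.0, -98.0, 20.0]]
-1 [[40.0, -98.0, 21.0], [44.0, -99.0, 19.0], [47.0, -98.0, 21.0]]
0 [[40.0, -100.0, 19.0], [44.0, -100.0, 19.0], [47.0, -100.0, 19.0]]
2 [[40.0, -101.0, 19.0], [44.0, -101.0, 20.0], [47.0, -101.0, 20.0]]
4 [[42.0, -66.0, 123.0], [44.0, -103.0, 19.0], [47.0, -103.0, 19.0]]
```

View pics/scene2.png

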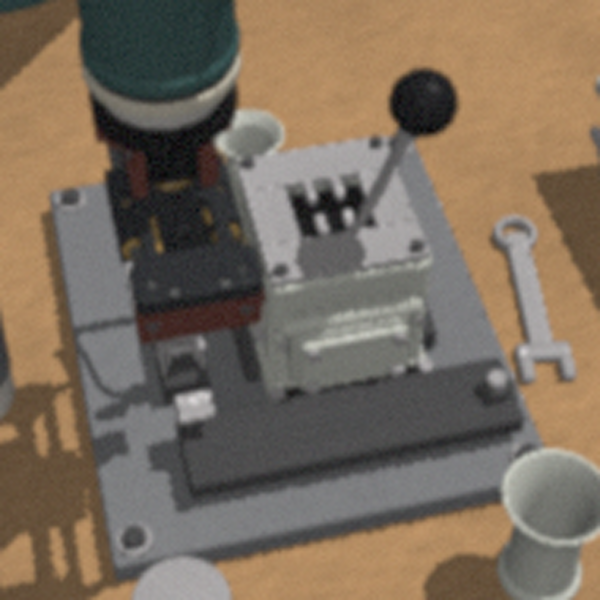

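Run:
```python
from h import *
for n in("side","wrist"):
    c=np.load(f"/tmp/{n}2.npz");C=w2c(cloud(c));X,Y,Z=C[...,0],C[...,1],C[...,2]
    q=(c["range_z"]>0)&(abs(Y+75)<25)&(X>28)&(X<70)&(Z>64)&(Z<175)
    P=C[q]
    for lo in range(64,175,5):
        r=P[(P[:,2]>=lo)&(P[:,2]<lo+5)]
        if len(r): print(n,lo,r.min(0).round(),r.max(0).round(),len(r))
print(current_clock(),current_position(),current_joint_pos())
```

```text
side 64 [ 66. -89.  65.] [ 66. -89.  65.] 1
side 114 [ 42. -82. 117.] [ 42. -82. 117.] 1
side 119 [ 35. -88. 121.] [ 49. -86. 124.] 4
side 124 [ 35. -91. 125.] [ 51. -66. 128.] 13
side 129 [ 35. -90. 129.] [ 51. -66. 134.] 16
side 134 [ 35. -92. 134.] [ 51. -82. 139.] 15
side 139 [ 35. -89. 139.] [ 51. -83. 144.] 13
side 144 [ 35. -88. 145.] [ 51. -84. 148.] 11
side 149 [ 33. -92. 150.] [ 50. -84. 154.] 14
side 154 [ 33. -89. 154.] [ 53. -86. 159.] 20
side 159 [ 33. -89. 159.] [ 52. -84. 164.] 16
side 164 [ 30. -89. 165.] [ 52. -84. 169.] 15
side 169 [ 30. -92. 169.] [ 54. -85. 174.] 21
side 174 [ 32. -89. 174.] [ 54. -75. 175.] 6
wrist 119 [ 36. -68. 121.] [ 53. -65. 124.] 57
wrist 124 [ 35. -68. 124.] [ 53. -65. 129.] 126
wrist 129 [ 35. -68. 129.] [ 53. -65. 134.] 142
wrist 134 [ 35. -84. 134.] [ 53. -65. 139.] 215
wrist 139 [ 35. -88. 139.] [ 53. -65. 144.] 213
wrist 144 [ 35. -68. 144.] [ 53. -65. 149.] 170
wrist 149 [ 34. -68. 149.] [ 54. -65. 154.] 219
wrist 154 [ 34. -68. 154.] [ 55. -65. 159.] 256
wrist 159 [ 34. -68. 159.] [ 54. -65. 164.] 108
wrist 164 [ 42. -68. 164.] [ 47. -65. 169.] 68
wrist 169 [ 42. -68. 169.] [ 46. -65. 174.] 72
wrist 174 [ 43. -68. 174.] [ 46. -65. 175.] 12
8.325 [ 0.57941425 -0.06512832  0.09089306] [-2.30360729e-01  4.41698334e-01  1.65723352e+00 -3.07794305e-05
  1.04322304e+00  1.83117057e-02]
```

```bash
cat >> h.py <<'E'
D=30
def TP(x,y,z): return c2w([x,y,z-D])   # z = true fingertip height
def tip(): 
    p=w2c(current_position()); p[2]+=D; return p.round(1)
def snap(tag,names=("wrist","side")):
    out=[]
    for n in names:
        c=capture(n);c={k:np.asarray(c[k]) for k in c};np.savez(f"/tmp/{n}_{tag}.npz",**c)
        out.append(cv2.resize(c["image"],(400,300)) if n=="wrist" else cv2.resize(c["image"][180:370,215:405],(400,300) if 0 else (300,300),interpolation=cv2.INTER_CUBIC))
    cv2.imwrite(f"pics/{tag}.png",np.hstack(out))
E
python3 - <<'E'
from h import *
servo_line(TP(44,-75,145),rate=.2)
servo_line(TP(-13,-75,140),rate=.2)
servo_line(TP(-13,-75,103),rate=.15)
a=servo_line(TP(24,-75,101),rate=.12,contact_N=12); print(a,tip(),current_force())
b=servo_line(TP(43,-75,91),rate=.08,contact_N=10); print(b,tip(),current_force())
snap("open1");print(current_clock())
E
```

```text
False [ 24.7 -75.  101.5] [-0.38567165  0.20750054  0.40309095]
False [ 43.5 -75.   90.6] [-0.88652381  0.05295037 -0.32548679]
10.4
```

View pics/open1.png

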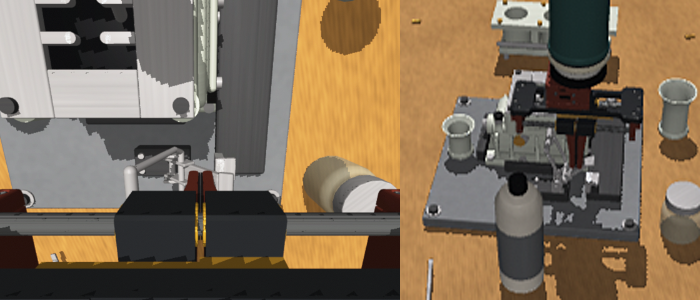

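Run:
```python
from h import *
b=servo_line(TP(58,-75,84),rate=.06,contact_N=8); print(b,tip(),current_force(),current_clock())
servo_line(TP(35,-75,100),rate=.2)
servo_line(TP(5,-75,175),rate=.25)
move_gripper(.035)
snap("open2",("wrist","side"));
c=np.load("/tmp/wrist_open2.npz");C=w2c(cloud(c));X,Y,Z=C[...,0],C[...,1],C[...,2]
q=(c["range_z"]>0)&(Z>65)&(Z<140)&(X>-100)&(X<100)&(Y>-110)&(Y<-44)
P=C[q]
for lo in range(65,140,5):
    r=P[(P[:,2]>=lo)&(P[:,2]<lo+5)]
    if len(r): print(lo,r.min(0).round(),np.median(r,0).round(),r.max(0).round(),len(r))
print(current_clock())
```

```text
True [ 45.4 -74.9  89.4] [-4.66278785  0.98988304 10.93103705] 10.6167
65 [ 17. -94.  65.] [ 29. -74.  69.] [ 38. -57.  70.] 174
70 [ 22. -98.  70.] [ 28. -75.  72.] [ 40. -55.  75.] 514
75 [ 21. -99.  75.] [ 39. -75.  77.] [ 47. -50.  80.] 223
80 [  21. -101.   80.] [ 44. -75.  83.] [ 53. -49.  85.] 182
85 [  18. -100.   85.] [ 49. -74.  87.] [ 57. -49.  90.] 204
90 [  17. -100.   90.] [ 55. -75.  93.] [ 70. -49.  95.] 259
95 [  15. -101.   95.] [ 63. -75.  97.] [ 70. -49. 100.] 425
100 [  13. -100.  100.] [ 16. -97. 103.] [ 18. -49. 105.] 38
105 [  11. -101.  105.] [ 15. -97. 108.] [ 16. -49. 110.] 42
110 [   9. -101.  110.] [ 13. -97. 113.] [ 15. -49. 115.] 47
115 [   8. -101.  115.] [ 11. -97. 118.] [ 13. -49. 120.] 49
120 [   7. -101.  120.] [ 10. -53. 122.] [ 11. -49. 125.] 45
125 [   6. -100.  125.] [  8. -52. 127.] [  9. -49. 130.] 38
130 [ -0. -87. 130.] [  0. -52. 135.] [  8. -48. 135.] 24
135 [  -0. -103.  135.] [  4. -73. 138.] [  7. -48. 140.] 1042
12.15
```

View pics/open2.png

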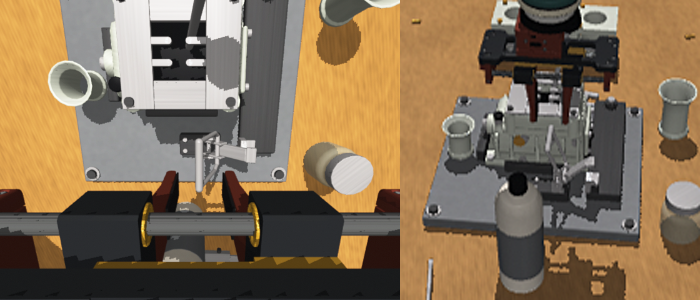

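Run:
```python
from h import *
servo_line(TP(3.5,-75,125),rate=.15)
move_gripper(0)
g=current_finger_gap();print("gap",g,current_force(),current_clock())
if g>0.004:
    for ph in (88,64,42,24,8):
        a=np.deg2rad(ph);servo_line(TP(29+71*np.cos(a),-75,68+71*np.sin(a)-10),rate=.15)
        print(ph,tip(),current_force().round(1),current_finger_gap().round(4))
snap("carry");print(current_clock())
```

```text
gap 0.006934573152006714 [-0.53100903  0.73105231  4.64065279] 13.1917Traceback (most recent call last):
  File "<stdin>", line 8, in <module>
AttributeError: 'float' object has no attribute 'round'
```

Run:
```python
from h import *
print(tip(),current_force().round(1),current_finger_gap())
for ph in (64,42,24,8):
        a=np.deg2rad(ph);servo_line(TP(29+71*np.cos(a),-75,68+71*np.sin(a)-10),rate=.15)
        print(ph,tip(),np.round(current_force(),1),round(current_finger_gap(),4))
snap("carry");print(current_clock())
```

```text
[ 32.4 -75.  129.1] [0.1 0.5 3.6] 0.007185163224371009
64 [ 58.7 -75.1 120.9] [-1.3 -0.2 -2.1] 0.0074
42 [ 79.9 -75.  104.8] [-4.   0.8 -3.8] 0.0067
24 [ 91.3 -75.   86.5] [-6.4  0.3 -1.5] 0.0071
8 [ 95.9 -75.   67.6] [-9.2  2.  -0.3] 0.0068
14.9
```

View pics/carry.png

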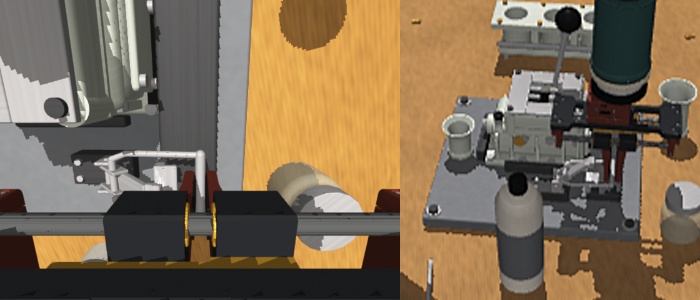

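Run:
```python
from h import *
move_gripper(.022)
servo_line(TP(96,-75,165),rate=.25)
move_gripper(0)
snap("drop");
c=np.load("/tmp/wrist_drop.npz");C=w2c(cloud(c));X,Y,Z=C[...,0],C[...,1],C[...,2]
q=(c["range_z"]>0)&(Z>46)&(Z<140)&(X>-20)&(X<120)&(Y>-110)&(Y<-44)
P=C[q]
for lo in range(45,140,5):
    r=P[(P[:,2]>=lo)&(P[:,2]<lo+5)]
    if len(r): print(lo,r.min(0).round(),np.median(r,0).round(),r.max(0).round(),len(r))
print(current_clock())
cv2.imwrite("pics/dropw.png",cv2.resize(c["image"][:330],(800,412)))
```

```text
45 [   9. -102.   46.] [ 92. -74.  49.] [ 96. -48.  50.] 545
50 [   8. -102.   50.] [ 79. -68.  52.] [ 95. -49.  55.] 341
55 [   8. -102.   55.] [ 57. -75.  57.] [ 77. -49.  60.] 453
60 [   9. -102.   60.] [ 59. -71.  62.] [ 76. -49.  65.] 893
65 [  18. -102.   65.] [ 32. -72.  68.] [ 45. -49.  70.] 428
70 [ 23. -97.  70.] [ 28. -75.  71.] [ 41. -53.  75.] 486
75 [ 28. -85.  75.] [ 39. -74.  77.] [ 47. -65.  80.] 144
80 [ 41. -83.  80.] [ 45. -75.  83.] [ 51. -67.  85.] 112
85 [ 46. -83.  85.] [ 50. -74.  87.] [ 57. -67.  90.] 130
90 [ 51. -84.  90.] [ 56. -74.  93.] [ 70. -66.  95.] 195
95 [ 56. -84.  95.] [ 65. -75.  97.] [ 70. -66.  99.] 416
100 [ 69. -70. 100.] [ 69. -70. 100.] [ 69. -70. 100.] 1
16.525
```

View pics/dropw.png

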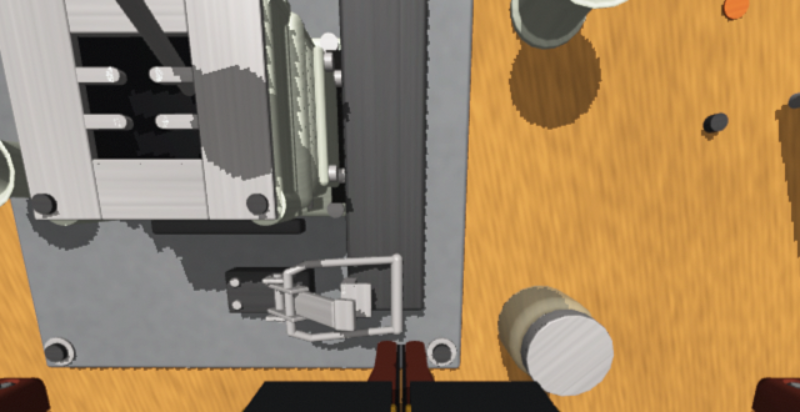

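```bash
cat > close.py <<'E'
from h import *
def pose(th,r=50.,nf=6.):
    u=np.array([-np.cos(th),np.sin(th)]);n=np.array([np.sin(th),np.cos(th)])
    p=np.array([15,54])
    c=p+r*u+nf*n
    fx=max(c[0],(p+66*u+11*n)[0],(p+62*u+11*n)[0]) if th>1.05 else max(c[0],(p+62*u+11*n)[0])
    return fx+9,c[1]
if __name__=="__main__":
    servo_line(TP(87,-75,110),rate=.2)
    servo_line(TP(87,-75,86),rate=.15)
    for th in (2.25,1.95,1.65,1.35,1.05,.8,.6):
        x,z=pose(th);s=servo_line(TP(x,-75,z),rate=.12,contact_N=30)
        print(th,s,tip(),np.round(current_force(),1))
        if s: break
    snap("mid");print(current_clock())
E
python3 close.py
```

```text
2.25 False [ 77.6 -75.1  92. ] [ 4.1 -2.4  4.8]
1.95 False [ 66.4 -75.1 103. ] [ 8.3 -2.6 12.1]
1.65 False [ 45.9 -75.  107.7] [ 0.7 -0.1  1.7]
1.35 False [ 19.2 -74.9 103.6] [-0.7  0.9  0.5]
1.05 False [  3.4 -75.   99.8] [ 0.4  0.  -0.2]
0.8 False [ -6.8 -75.   93.8] [ 0.6 -0.1 -0.4]
0.6 False [-14.2 -75.   87. ] [ 0.4  0.2 -0.1]
19.3333
```

View pics/mid.png

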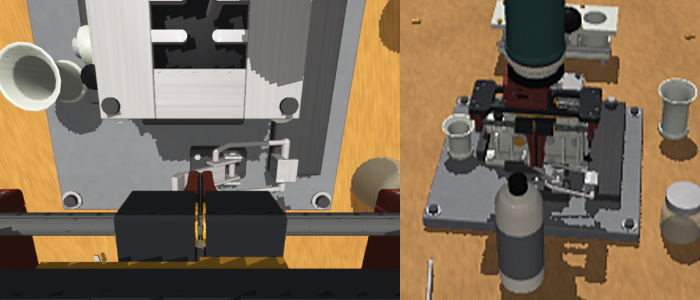

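Run:
```python
from h import *
c=np.load("/tmp/wrist_mid.npz");C=w2c(cloud(c));X,Y,Z=C[...,0],C[...,1],C[...,2]
cv2.imwrite("pics/midw.png",cv2.resize(c["image"][180:330,240:500],(780,450),interpolation=cv2.INTER_CUBIC))
q=(c["range_z"]>0)&(Z>44)&(Z<140)&(X>-70)&(X<120)&(Y>-110)&(Y<-44)
P=C[q]
for lo in range(45,140,5):
    r=P[(P[:,2]>=lo)&(P[:,2]<lo+5)]
    if len(r): print(lo,r.min(0).round(),np.median(r,0).round(),r.max(0).round(),len(r))
```

```text
45 [   8. -103.   45.] [ 65. -63.  49.] [ 72. -48.  50.] 776
50 [   6. -101.   50.] [ 51. -64.  52.] [ 70. -49.  55.] 844
55 [  4. -98.  55.] [ 21. -65.  57.] [ 75. -49.  60.] 1021
60 [ -8. -95.  60.] [ 58. -71.  62.] [ 76. -49.  65.] 2120
65 [ -8. -89.  65.] [  6. -71.  68.] [ 12. -57.  70.] 414
70 [-10. -86.  70.] [  0. -73.  72.] [  5. -65.  75.] 445
75 [-17. -77.  75.] [ -8. -68.  77.] [ -2. -67.  80.] 104
80 [-24. -75.  80.] [-15. -68.  82.] [-11. -67.  85.] 74
85 [-29. -75.  85.] [-21. -67.  89.] [ -6. -65.  90.] 90
90 [-33. -80.  90.] [-25. -68.  92.] [ -5. -65.  95.] 328
95 [-36. -80.  95.] [-29. -67.  98.] [ -5. -65. 100.] 387
100 [-36. -83. 100.] [-30. -69. 101.] [ -5. -65. 105.] 414
105 [-23. -87. 105.] [-14. -66. 107.] [ -5. -65. 110.] 214
110 [-23. -68. 110.] [-13. -66. 112.] [ -4. -65. 115.] 181
115 [-24. -68. 115.] [-14. -66. 118.] [ -4. -65. 120.] 214
120 [-24. -68. 120.] [-13. -66. 123.] [ -3. -65. 125.] 252
125 [-24. -69. 125.] [-14. -66. 127.] [ -4. -65. 130.] 128
130 [-16. -68. 130.] [-13. -67. 133.] [-11. -65. 135.] 65
135 [-16. -68. 135.] [-13. -67. 138.] [-11. -65. 140.] 74
```

View pics/midw.png

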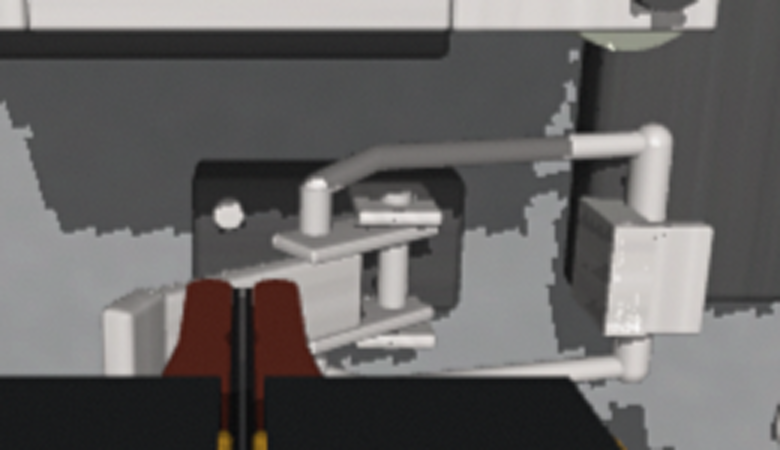

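Run:
```python
from close import *
for th in (.4,.2,.05,-.03):
    x,z=pose(th);s=servo_line(TP(x,-75,z),rate=.08,contact_N=40)
    print(th,s,tip(),np.round(current_force(),1))
    if s: break
snap("closed");print(current_clock())
c=np.load("/tmp/wrist_closed.npz")
cv2.imwrite("pics/closedw.png",cv2.resize(c["image"][150:330,200:500],(780,468),interpolation=cv2.INTER_CUBIC))
```

```text
0.4 False [-20.3 -75.   78.8] [ 0.7  0.3 -0.6]
0.2 False [-24.6 -75.   69.5] [-0.5  0.4 -0.2]
0.05 False [-26.1 -75.   62.3] [-0.8 -0.1  0.7]
-0.03 False [-25.2 -75.   59. ] [ 0.6 -1.   4. ]
20.4833
```

View pics/closedw.png

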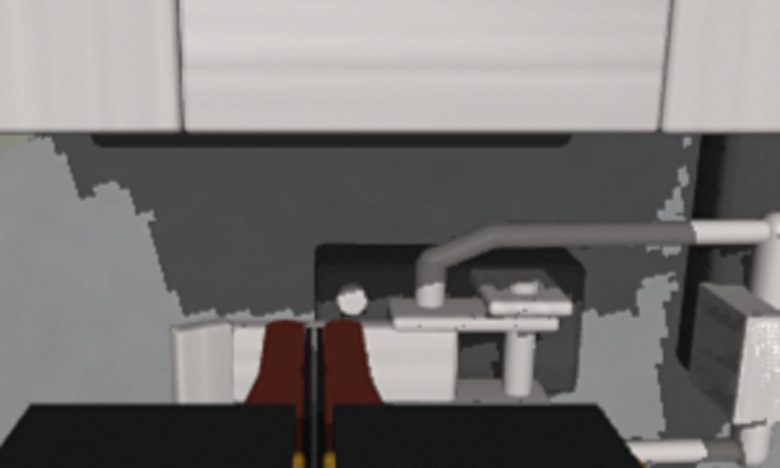

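Run:
```python
from close import *
s=servo_line(TP(-31,-75,59.5),rate=.08,contact_N=15);print(s,tip(),np.round(current_force(),1))
s=servo_line(TP(-31,-75,52),rate=.04,contact_N=18);print(s,tip(),np.round(current_force(),1))
servo_line(TP(-31,-75,160),rate=.25)
snap("closed2",("wrist","side","scene"));print(current_clock())
c=np.load("/tmp/wrist_closed2.npz");C=w2c(cloud(c));X,Y,Z=C[...,0],C[...,1],C[...,2]
cv2.imwrite("pics/closedw2.png",cv2.resize(c["image"][130:330,200:500],(780,520),interpolation=cv2.INTER_CUBIC))
q=(c["range_z"]>0)&(Z>40)&(Z<90)&(X>-70)&(X<120)&(Y>-86)&(Y<-64)
P=C[q]
for lo in range(-70,110,6):
    r=P[(P[:,0]>=lo)&(P[:,0]<lo+6)]
    if len(r): print(lo,np.median(r,0).round(1),r.max(0).round(1),len(r))
```

```text
False [-32.2 -75.   59.2] [ 0.8 -0.3  1.1]
True [-31.8 -75.   58.4] [-5.9  0.8 23.3]
21.6583
-58 [-52.5 -70.3  60.9] [-52.5 -67.5  61.1] 8
-52 [-48.7 -74.7  63.6] [-46.2 -66.4  66.4] 182
-46 [-43.2 -74.9  60.9] [-40.1 -66.5  63.6] 182
-40 [-37.  -74.9  59.6] [-34.7 -67.4  61.1] 147
-34 [-31.1 -75.   59.5] [-28.4 -67.6  61.5] 168
-28 [-24.5 -74.9  59.6] [-22.  -66.   61.3] 170
-22 [-18.9 -73.   59.2] [-16.  -64.1  61.4] 182
-16 [-13.3 -73.3  59.4] [-10.  -64.4  61.4] 196
-10 [ -7.1 -73.4  59.5] [ -4.  -64.4  62.2] 223
-4 [ -1.  -74.5  59.5] [  2.  -64.1  61.4] 216
2 [  5.2 -77.2  58.7] [  8.  -64.4  61.4] 135
8 [ 11.5 -77.8  56.3] [ 14.  -64.   61.7] 162
14 [ 16.4 -75.9  57.1] [ 20.  -64.   61.8] 177
20 [ 21.9 -80.7  51. ] [ 25.7 -64.   61.6] 50
26 [ 28.7 -76.4  40.3] [ 31.8 -64.3  41.2] 63
32 [ 32.1 -74.6  40.1] [ 32.1 -74.6  40.1] 1
50 [ 55.9 -82.6  52.1] [ 55.9 -82.6  52.1] 1
56 [ 56.9 -74.2  59. ] [ 62.  -64.   63.8] 443
62 [ 64.9 -73.4  61.6] [ 68.  -64.   63.7] 241
68 [ 70.9 -74.3  61.5] [ 74.  -64.2  63.1] 228
74 [ 75.1 -67.4  60.5] [ 80.  -64.   62.8] 73
80 [ 84.3 -72.5  41.6] [ 86.  -64.   43.1] 100
86 [ 89.  -74.9  41.5] [ 92.  -64.   43.3] 182
92 [ 94.8 -74.9  41.6] [ 97.9 -64.1  43.5] 179
98 [100.9 -74.8  41.7] [104.  -64.1  43.3] 186
104 [106.3 -74.7  41.5] [109.4 -64.   43.5] 139
```

View pics/closedw2.png

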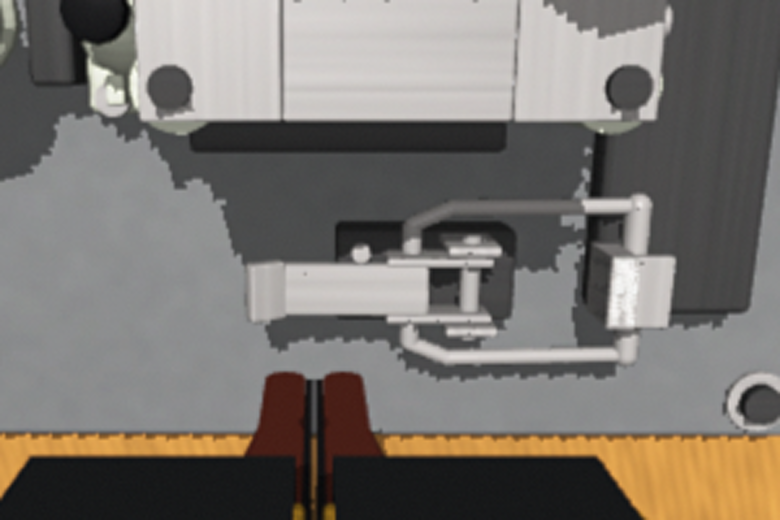

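View pics/closed2.png

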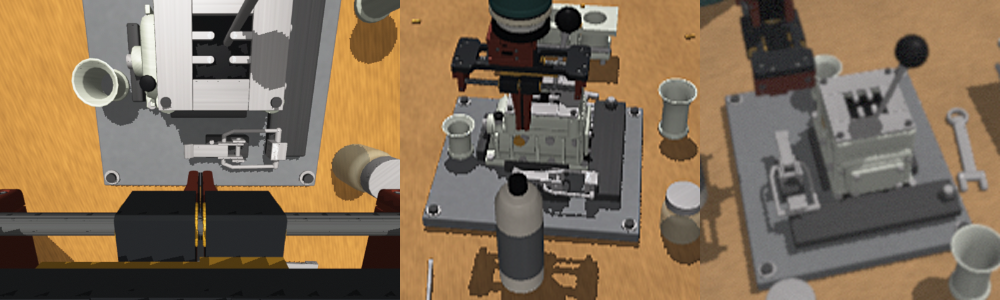

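```bash
cat >> h.py <<'E'
def K(f,s): return np.array([-15,30,56])+190*np.array([np.cos(s)*np.sin(f),np.sin(s),np.cos(s)*np.cos(f)])
GZ=16
def KT(f,s): 
    k=K(f,s); return TP(k[0],k[1],k[2]-GZ)
E
python3 - <<'E'
from h import *
print(K(.169,.24))
servo_line(TP(-31,-75,290),rate=.3)
move_gripper(.075)
move_ptp(TP(16,75.3,290),quat())
servo_line(TP(16,75.3,237.5-GZ),rate=.15,contact_N=8)
print(tip(),np.round(current_force(),1),current_clock())
snap("knob",("wrist","side","scene"))
E
```

```text
[ 16.04140626  75.16349902 237.92495556]
[ 16.4  74.4 222.2] [ 0.1  0.2 -0.4] 24.7333
```

View pics/knob.png

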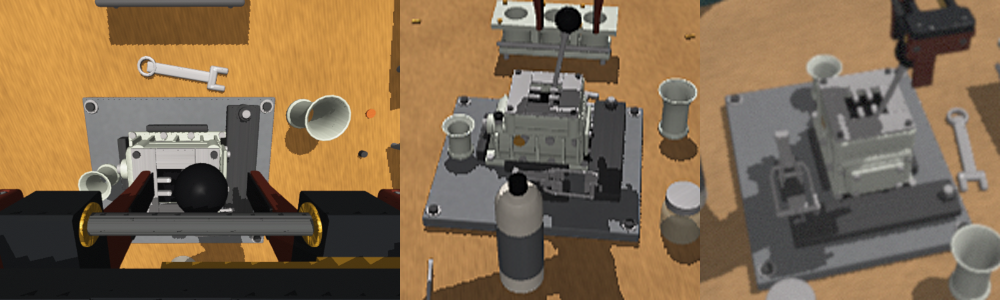

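Straddling the ball (wrist view: knob between the pads). Grip and shift.

Run:
```python
from h import *
def st(n): print(n,tip(),np.round(current_force(),1),round(current_finger_gap(),4),round(current_clock(),2))
move_gripper(0); st("grip")
snap("grip",("wrist","side"))
if current_finger_gap()>.03:
    for f,s in ((.08,.24),(0,.24)):
        r=servo_line(KT(f,s),rate=.12,contact_N=25); st((f,s,r))
        if r: break
    snap("neutral",("wrist","side","scene"))
```

```text
grip [ 16.3  75.4 221.6] [ 1.2  0.2 -2. ] 0.039 25.54
(0.08, 0.24, False) [  0.8  75.6 224.9] [ 3.4 -0.1  2.8] 0.0389 25.93
(0, 0.24, False) [-13.4  76.  226.3] [1.6 1.4 8. ] 0.0385 26.2
```

View pics/neutral.png

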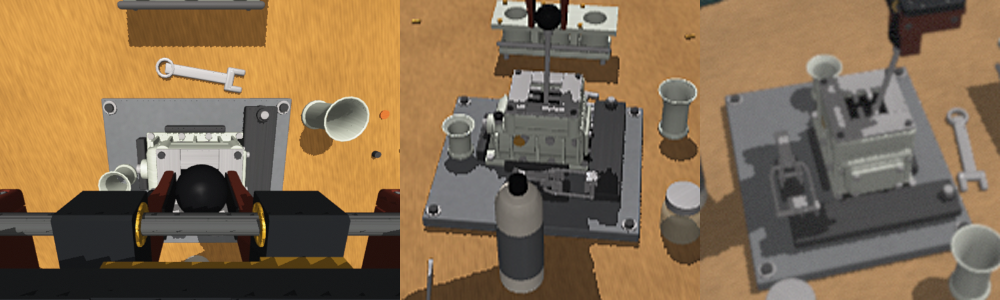

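Run:
```python
from h import *
def st(n): print(n,tip(),np.round(current_force(),1),round(current_finger_gap(),4),round(current_clock(),2))
st("now")
ok=True
for f,s in ((0,.12),(0,0),(0,-.12),(0,-.235)):
    r=servo_line(KT(f,s),rate=.1,contact_N=20); st((f,s,r))
    if r: ok=False;break
if ok:
    for f,s in ((.12,-.24),(.2,-.24)):
        r=servo_line(KT(f,s),rate=.1,contact_N=20); st((f,s,r))
        if r: ok=False;break
snap("fwd",("wrist","side","scene"))
```

```text
now [-13.3  76.1 226.2] [2.3 0.2 9.5] 0.0386 26.35
(0, 0.12, False) [-13.8  53.1 230.1] [2.5 0.7 8.3] 0.0392 26.73
(0, 0, False) [-14.2  29.9 231. ] [ 0.8 -0.1  6.3] 0.0387 27.1
(0, -0.12, False) [-14.4   6.8 229.4] [ 1.1 -1.4  6.5] 0.0386 27.48
(0, -0.235, False) [-14.6 -14.9 225.3] [ 1.4 -2.8  6.8] 0.0389 27.84
(0.12, -0.24, False) [  5.6 -15.6 223.1] [-1.9 -0.2  6. ] 0.0391 28.22
(0.2, -0.24, False) [ 20.4 -15.4 220.1] [-0.9 -0.7  0.5] 0.0386 28.52
```

View pics/fwd.png

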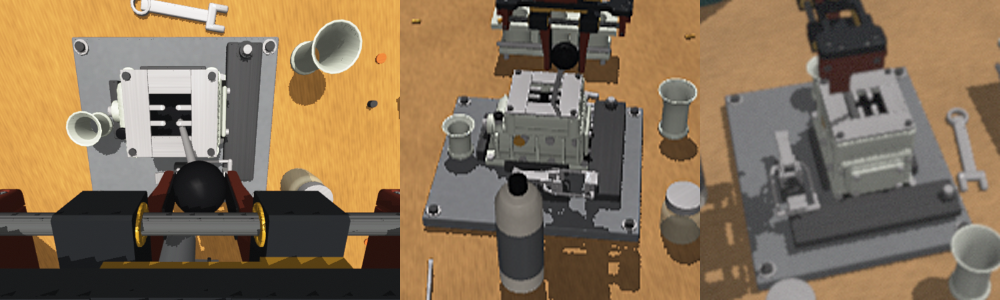

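Run:
```python
from h import *
def st(n): print(n,tip(),np.round(current_force(),1),round(current_finger_gap(),4),round(current_clock(),2))
r=servo_line(KT(.32,-.24),rate=.06,contact_N=18); st(r)
move_gripper(.08); st("rel")
p=tip(); servo_line(TP(p[0],p[1],300),rate=.2); st("up")
move_ptp(TP(-130,-20,330),quat()); st("away")
from scipy.optimize import least_squares
for n in ("scene","side"):
    c=capture(n);C=w2c(cloud(c));X,Y,Z=C[...,0],C[...,1],C[...,2]
    print([(round(s["conf"],2),s["xy"]) for s in spot_in(n,"knob")[:2]], proj(c,c2w(K(.25,-.24))))
    q=(c["range_z"]>0)&(Z>205)&(Z<275)&(X>-30)&(X<80)&(Y>-60)&(Y<30)&(c["image"].max(-1)<70)
    P=C[q]; k=least_squares(lambda p:np.linalg.norm(P-p,axis=1)-20,P.mean(0)+[0,0,-5],loss='soft_l1').x;d=k-[-15,30,56]
    print(n,q.sum(),k.round(1),np.linalg.norm(d),"fore",np.arctan2(d[0],d[2]),"side",np.arcsin(d[1]/np.linalg.norm(d)))
snap("end",("wrist","side","scene"))
```

```text
True [ 35.2 -15.6 216.4] [-4.1  0.2 10.2] 0.0389 29.02
rel [ 34.3 -15.8 215.2] [ 0.9 -0.8  0.1] 0.0799 29.81
up [ 33.9 -15.9 299.4] [ 0.1 -0.1 -0.4] 0.0801 30.38
away [-129.2  -20.   329.5] [-0.   0.3  0.4] 0.0801 31.09
[(0.97, [304.9, 228.7])] [301.08647453 226.78872365]
scene 362 [ 34.3 -11.2 235.2] 190.40620736903654 fore 0.2686829270806272 side -0.21797098741229032
[(0.67, [322.4, 214.9])] [324.32543626 216.29924252]
side 257 [ 33.  -12.6 233.7] 188.91559444281364 fore 0.2639996888857321 side -0.2276808780700267
```

View pics/end.png

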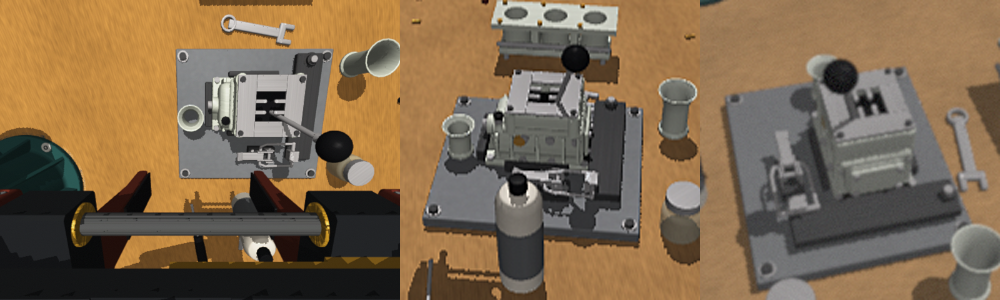

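Run:
```python
from h import *
c=np.load("/tmp/wrist_end.npz");C=w2c(cloud(c));X,Y,Z=C[...,0],C[...,1],C[...,2]
for a,b in ((-45,-30),(-30,-10),(-10,0),(62,76),(80,100)):
    q=(c["range_z"]>0)&(X>a)&(X<b)&(abs(Y+75)<6); print(a,b,np.median(Z[q]),Z[q].max())
cv2.imwrite("pics/endw.png",cv2.resize(c["image"][60:320,260:580],(800,600)[:1]+(650,) if 0 else (738,600),interpolation=cv2.INTER_CUBIC))
```

```text
-45 -30 59.09471304607699 63.16230406132426
-30 -10 59.22217171003511 61.6919723346359
-10 0 59.76270215270526 62.24275176268692
62 76 61.60092280252607 63.238451641486854
80 100 41.58220663081466 43.47505745489909
```

View pics/endw.png

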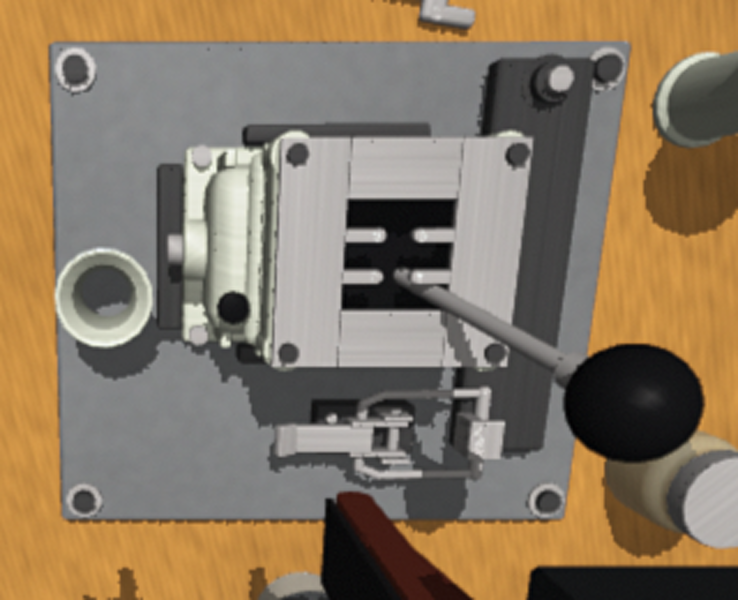

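Run:
```python
from bench import *
close_job(); print(current_clock())
```

```text
the job is handed in; nothing more can be done
the job is handed in; nothing more can be done
```

The housing is clamped and the gear lever is fully forward in the right-hand slot. I handed the job in at about 31 s of the 69 s allowed; it reports no verdict.

**Latch:**
- I pushed the handle to its open stop, carried the bail over and dropped its bar beyond the keeper nose. I then pushed the handle over centre.
- In the last check the handle's top face was level at z about 59–60 mm along its whole length. The bar lay behind the hook under the nose, and that was still so after the lever was shifted.

**Lever:**
- I gripped the knob, moved it to neutral, across to the right-hand column, then forward until it met the end of the slot. I let go and backed away.
- The two cameras put it at about +0.265 fore and -0.22 side. The nominal values are +0.25 and -0.24, so it is within slot play and camera error.

**What disagreed:**
- **Fingertips:** they are about 30 mm short of the reported tool point. My first push at the handle passed over it without touching anything, and I corrected for this afterwards.
- **Cradle origin:** it lies about 20 mm ahead of the plate centre, which I worked out from the gate, keeper and handle.

The other parts looked undisturbed in the pictures; I did not measure their positions again. The highest tool force I read was about 23 N, taken after each move rather than at its peak.

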